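# Clip the slicing disc onto a sloping slicer head and nip up its lock screw

## Robot

A 6-joint arm with a two-finger parallel gripper is mounted at the origin on the work surface. World frame = base frame: x ahead of the robot, y to its left, z up, the work surface at z = 0. Lengths are in m, angles in degrees, forces in N, time in s.
With the tool pointing down it reaches from about 0.25 to 0.725 m from the base axis. Payload 9.7 kg.
Tool frame: the origin (TCP) lies midway between the tips of the shut fingers; the grasp point (between the pads) lies 19 mm behind it (grip_point_offset is the distance from the TCP to the grasp point, in m); y points along the fingers, z is the direction in which the jaws open and shut, and the axes are right-handed (so a half turn about y gives the same grasp; the last joint's range is limited). The gripper opens to 85 mm and grips with 20 to 120 N. Pads are 22 mm wide; open, the fingers measure 114 mm over their backs; the gripper's body (76 mm by 85 mm) begins 54 mm behind the grasp point. The pads swing forward as they close: fully open they stand 13 mm farther back than shut.
Start: joints at [-69.5, 4.979, 10.078, 95.1, 0, 90], TCP at [0.193, -0.515, 0.231] pointing down, gripper open.
Joint ranges: [-179.16, 179.16], [-48.56, 103.87], [-65.8, 70.77], [-126.05, 130.52], [-82.76, 87.17], [-180, 180]. Speed limits (degrees/s): [127.2, 127.2, 147.25, 180, 180, 180].

## Interface

Orientations are given as [roll, pitch, yaw] about the fixed x, y, z axes, in that order (R = Rz(yaw) Ry(pitch) Rx(roll)).
In Python, from workcell import get_obs, camera, job_done, grip_point_offset gives the robot as it stands.
- The arm moves only by the tool move_arm, never from a script. Its argument "deltas" is a list that holds one entry, the list of rows, each a list of 4 numbers: the shift along the tool's x, y, z in m, then the turn about the tool's y in degrees. A call has 1 to 5 rows; each row is the pose to reach, as a shift and turn from the pose commanded when the call began, along the tool's axes at that moment; what a row does not reach only later rows make up. A row lasts 1/10 s, in which the tool goes at most 50 mm and 8.59 degrees, less where a joint would pass 70% of its speed; a pose out of reach is approached as far as the arm can. A call with a gripper value outside its range is refused whole. "claw" is the finger opening in m, from 0 to 0.0854, set as the call begins (left out, the last holds). The fingers move at their own pace and stop on an object; "newtons" is the grip in N (left out, the last holds). Time passes only in rows, so rows that repeat a pose let the fingers close. It gives the time, the measured TCP pose, the force and the opening at its end, in the units of the state.
- get_obs(): the state, without advancing time (a new reading comes with each control period).
- camera(name): name is "scene" or "top" or "wrist"; returns a dict with "color" (480x640x3 uint8, blue, green, red), "range_z" (480x640 float32, m along the optical axis (not along the pixel's ray), 0 where there is no reading), "fx", "fy", "cx", "cy" (pixels), "T" (4x4, takes a point from camera to world coordinates). Camera axes: x right, y down, z forward; pixel columns grow to the right and rows downward; lengths in m; the calibration is good to about 2 mm. A picture is of the moment at which its call begins.
- job_done(): hands the job in, once; it reports no verdict.
The state is a dict: "time": time; "q": joint angles; "qd": joint speeds; "joint_efforts": joint torques, N m; "ee_pos": TCP position; "tcp_rot": TCP orientation; "wrist_force": force on the tool from outside, world axes, zero at the start; "torque": the same for the moment, N m; "opening": finger opening in m.
Only numpy, scipy, OpenCV 4.12 (cv2) and the standard library are available. Lean on these libraries where they do the work, as an engineer would, in place of code of your own. Each camera call takes 0.05 s, during which the arm holds its last target. There are 200 camera calls.

## Task

Refit the slicer after cleaning: take the orange retaining clip from its board and push it sideways, from the open low side of the guard, into the groove of the sloping spindle until it snaps fully home, and let go of it. Then tighten the red lock knob beside the spindle clockwise, stopping as soon as its clutch slips (let it slip by no more than about 30 degrees). Leave the jars, tools and other things on the counter where they are.

Things in the scene. Friction and masses are not known exactly. Their poses are not given: they have to be found in the camera images.
- machine: white slicer head on a dark 150 x 220 mm base, fixed. Origin: on the table straight below the groove centre; x points level from the low front edge of the deck to its high back edge, z up. The deck slopes 28 degrees, falling towards -x; it reaches 100 mm down and 80 mm up the slope from the spindle, 75 mm to the left (+y) and 155 mm to the right, 30 mm below the groove measured along the shaft
- spindle: 30 mm steel shaft square to the deck, leaning 28 degrees. Origin: on its axis in the middle of the brass groove, 100 mm above the table. Groove: 20 mm diameter, 10 mm wide, bevelled to 15 mm at the rim. z out along the shaft (end at +15 mm), x up the slope, y level to the left. Below: hub 52 mm across (top at z -11 mm), slicing disc 100 mm across (top at -17 mm). The clip goes in along +x
- clip: orange clip 111 mm long, 8 mm thick, 75 to 120 g, lying flat on its board, tab up. Origin: underside, mid-length; x points out of the mouth, z up. Two sprung arms at the +x end (33 mm apart at the tips, 14 mm at the bumps behind, 21 mm inside) spread to pass the groove and snap shut behind it (5 to 20 N); a 24 mm wide tail and an upright tab at the -x end
- clip_seat (a point): the point of the clip that sits on the shaft axis when seated: 27 mm from the clip's origin along its x, in the middle of its thickness; axes as the clip's. Seated means this point is at the spindle's origin, with about 1 mm play, and the clip's z along the spindle's z (let go, it may droop up to 0.12 rad)
- clip_tab (a point): middle of the clip's grip tab, a block 14 mm (x) by 26 mm (y) by 36 mm tall standing on the 8 mm plate; 45 mm behind the clip's origin, 72 mm behind clip_seat, 26 mm above the underside; axes as the clip's
- knob_grip (a point): centre of the red lock knob's grip bar: 120 mm right of the spindle (its -y), 21 mm above the groove centre along the shaft. Bar 50 mm long (x), 13 mm thick (y), 26 mm tall (z, parallel to the shaft), on a foot disc 28 mm across whose top is 11 mm below this point. A white mark on top shows its +x end
- lock_screw (a joint): turn of the screw under the knob, rad: starts at 0.3 to 0.9, grows as the knob is turned clockwise (seen from above the knob), stops hard at 1.4 (tight). Turns easily (0.02 N m), stays where it is left. Without slip the bar's x axis lies (0.7 minus this) rad anticlockwise of the spindle's x; slip takes it further clockwise
- lock_slip (a joint): slip of the knob on its screw, rad: 0 until the screw is tight, then it grows clockwise as the clutch slips at 0.15 N m. 0.03 to 0.6 is a good first slip; more is overdone
- board_a: green cutting board 200 x 180 x 10 mm, fixed, on the left or the right, on which the clip lies; origin in the centre of its underside
- board_b: the same board on the other side, fixed, with a brush and a scraper on it; origin in the centre of its underside
- spacer: bystander: white ring, 36 mm across, 12 mm tall, at the far edge of the clip's board; origin under its centre
- sauce_jar: bystander: red jar, 60 mm across, 100 mm tall, right (-y) of the machine; origin under its centre
- spice_can: bystander: can with yellow label, 56 mm across, 90 mm tall, behind the machine's high edge; origin under its centre
- scraper: bystander: steel dough scraper with a blue handle, 110 x 78 mm, 16 mm high, lying on the other board; origin under its middle
- brush: bystander: brush lying on the other board; origin under its middle
- cup: bystander: white cup, 70 mm across, 80 mm tall, right (-y) of the machine beside its low edge; origin under its centre
- squeeze: bystander: yellow squeeze bottle, 60 mm across, 170 mm tall, behind the machine's high edge; origin under its centre
- guard (a point): steel guard round the disc; this point is the spindle axis at the height of the wall tops, 3 mm above the groove centre; axes as the spindle's. Walls 5 mm thick stand at y = +66 and -66 mm (from x = -25 to 65 mm) and at x = 66 mm; the low side (-x) is open
There are look-alikes about, which are no part of the job. There is more than one size of the clip; the job needs the largest.

How it is judged (in metres and radians):
On the way, in this order (a step that is already met when the one before it is completed fails the run):
1. the clip is snapped home in the spindle groove and let go (distance between clip_seat and spindle below 0.004 m and angle between the z axis of clip and the z axis of spindle, either way round below 0.2 rad and contact force between clip and the fingers below 0.1 N), for 0.2 s.
2. the lock screw is tight and its clutch has begun to slip (value of joint lock_screw above 1.33 rad and value of joint lock_slip above 0.03 rad), for 0.1 s.
At the end, for the whole second after the job is handed in: The clip's seat point is within 4 mm of the groove centre, its z within 0.2 rad of the spindle's, at rest and let go; the lock screw is past 1.33 rad (stop at 1.4) and its clutch has slipped between 0.03 and 0.6 rad; no bystander has been moved more than 25 mm (all of step 2 and distance between clip_seat and spindle below 0.004 m and angle between the z axis of clip and the z axis of spindle, either way round below 0.2 rad and linear speed of clip below 0.02 m/s and value of joint lock_slip below 0.6 rad); the robot touches nothing.
It fails at once if the clutch is slipped more than 0.6 rad (value of joint lock_slip above 0.6 rad).
It fails at once if a bystander is moved more than 25 mm (distance of any of spacer, sauce_jar, spice_can, scraper, brush, cup, squeeze from where it was at the start of the episode above 0.025 m).
It also fails if it takes over 59 s, if anything falls off the work surface, if the arm or the gripper's body presses on something with over 40 N, if the wrist force passes 120 N, or if a joint passes its speed limit or range.

## Working session

There is one attempt and no reset: what is moved stays moved. The work goes in short steps, Python scripts to look and compute and a tool call to move; the robot and the scene stay as the last step left them, time stands still between calls to the robot, and variables do not carry over. Pictures are saved under pics/ and viewed, about 8 in all and at most 12, crops included, and the job is handed in when it is done.

Besides the shell and the picture viewer there is one more tool, called after "Call:" as name([rows], argument=value, ...), one row to a line, values as JSON. move_arm: Moves the arm, as the interface text tells. Its arguments: {"type":"object","properties":{"deltas":{"type":"array"},"claw":{"type":"number"},"newtons":{"type":"number"}},"required":["deltas"]}

```bash
mkdir -p pics; ls; python3 - <<'E'
from workcell import get_obs, camera, grip_point_offset
import cv2, numpy as np
print(get_obs(), grip_point_offset)
for n in ("scene","top"):
    c=camera(n); cv2.imwrite(f"pics/{n}0.png",c["color"]); np.savez(f"{n}0.npz",**c)
    print(n,c["fx"],c["fy"],c["cx"],c["cy"],np.round(c["T"],3).tolist())
E
```

```text
pics
{'time': 0.0, 'q': array([-6.94996035e+01,  5.01090556e+00,  1.00354620e+01,  9.51009917e+01,
        1.83818454e-03,  8.99994596e+01]), 'qd': array([-0.08793236, -0.05340917,  0.08864663,  0.07315553,  0.11138909,
        0.0195616 ]), 'joint_efforts': array([-1.80939227e-03, -5.20388353e+01,  4.64802289e+01,  1.62363611e-02,
       -1.83755737e-04,  7.50273699e-06]), 'ee_pos': array([ 0.19254414, -0.51494573,  0.23059398]), 'tcp_rot': array([-9.00764352e+01,  1.83890382e-03, -1.59499066e+02]), 'wrist_force': array([0.56085368, 0.25207605, 0.47986085]), 'torque': array([ 0.04607951,  0.00363597, -0.03354192]), 'opening': 0.08534461457993743} 0.0187
scene 493.27390419296466 493.27390419296466 320.39748987225386 239.0519167833399 [[0.454, 0.662, -0.596, 1.1], [0.891, -0.346, 0.294, -0.285], [-0.011, -0.665, -0.747, 0.84], [0.0, 0.0, 0.0, 1.0]]
top 472.5237992574996 472.5237992574996 320.8556371660992 238.44538814472546 [[0.001, -0.984, 0.177, 0.312], [-1.0, 0.002, 0.014, -0.007], [-0.014, -0.177, -0.984, 1.214], [0.0, 0.0, 0.0, 1.0]]
```

View pics/top0.png

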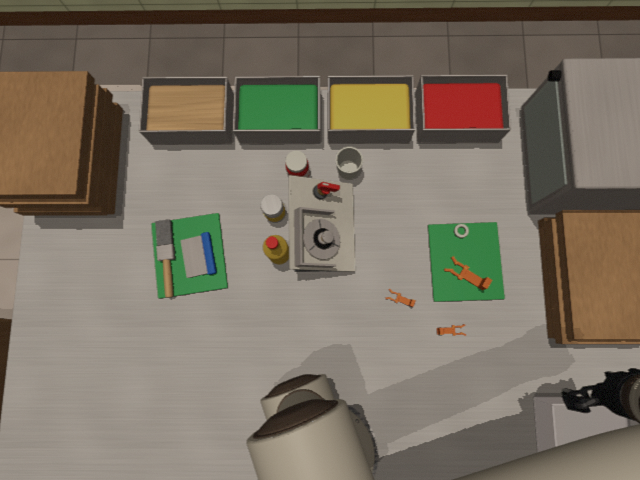

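View pics/scene0.png

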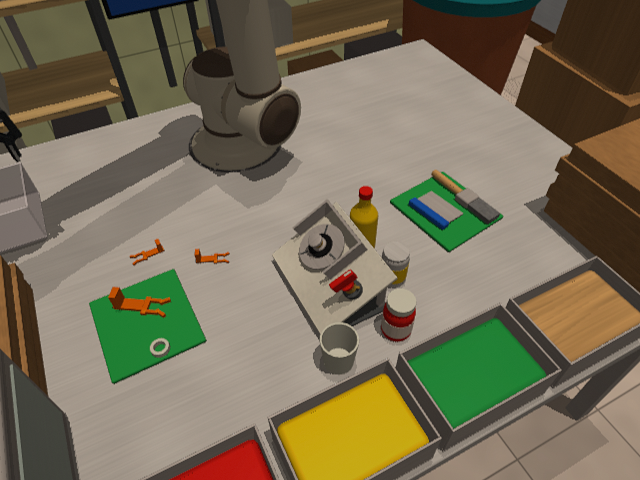

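The top view shows the machine at about (322,225): spindle (326,238), red knob (325,190), its low edge to the right.

There are three orange clips: A at (470,275) on the green board with the ring, B at (400,298) and C at (452,330) loose on the table. A is the largest and the only one on a board, so it fits. I'll confirm it in an enlarged crop while measuring.

```bash
cat > h.py <<'E'
import numpy as np, cv2
def load(n): return dict(np.load(n))
def pts(c):
    z=c["range_z"]; v,u=np.indices(z.shape)
    P=np.stack([(u-c["cx"])/c["fx"]*z,(v-c["cy"])/c["fy"]*z,z],-1)
    P=P@c["T"][:3,:3].T+c["T"][:3,3]; P[z==0]=np.nan
    return P
def orange(c):
    h=cv2.cvtColor(c["color"],cv2.COLOR_BGR2HSV); return cv2.inRange(h,(6,170,90),(16,255,255))
def red(c):
    h=cv2.cvtColor(c["color"],cv2.COLOR_BGR2HSV); return cv2.inRange(h,(0,170,70),(4,255,255))|cv2.inRange(h,(174,170,70),(180,255,255))
E
python3 - <<'E'
from h import *
np.set_printoptions(precision=4,suppress=True)
for n in ("top0","scene0"):
    c=load(n+".npz"); P=pts(c); print(n)
    k,l,s,ce=cv2.connectedComponentsWithStats(orange(c))
    for i in range(1,k):
        if s[i,4]<60: continue
        Q=P[l==i]; Q=Q[~np.isnan(Q[:,0])]
        (cx,cy),wh,a=cv2.minAreaRect((Q[:,:2]*1000).astype(np.float32))
        zt=Q[:,2].max(); T=Q[Q[:,2]>zt-.008]
        print("orange",ce[i],s[i,4],"center",cx,cy,"size",wh,"zmax",zt,"tabtop",T.mean(0),len(T),"zmed",np.median(Q[:,2]))
    k,l,s,ce=cv2.connectedComponentsWithStats(red(c))
    for i in range(1,k):
        if 40<s[i,4]<3000:
            Q=P[l==i]; Q=Q[~np.isnan(Q[:,0])]; print("red",ce[i],s[i,4],Q.mean(0),Q[:,2].max())
    # deck plane
    ok=(P[...,0]>.3)&(P[...,0]<.7)&(abs(P[...,1])<.15)&(P[...,2]>.02)&(P[...,2]<.13)
    g=cv2.cvtColor(c["color"],cv2.COLOR_BGR2HSV); ok&=(g[...,1]<70)&(g[...,2]>90)
    Q=P[ok]; rng=np.random.default_rng(0); best=None
    for _ in range(1500):
        a,b,d=Q[rng.choice(len(Q),3,False)]; m=np.cross(b-a,d-a); L=np.linalg.norm(m)
        if L<1e-5: continue
        m/=L; m*=np.sign(m[2]); t=np.degrees(np.arccos(m[2]))
        if not 23<t<33: continue
        I=abs((Q-a)@m)<.0025
        if best is None or I.sum()>best.sum(): best=I
    R=Q[best]; m0=R.mean(0); m=np.linalg.svd(R-m0)[2][2]; m*=np.sign(m[2])
    print("deck n",m,"tilt",np.degrees(np.arccos(m[2])),"machine x yaw",np.degrees(np.arctan2(-m[1],-m[0])),len(R),m0)
    im=c["color"]; 
c=load("scene0.npz"); a=cv2.resize(c["color"][180:380,80:280],(600,600),interpolation=cv2.INTER_CUBIC)
cv2.imwrite("pics/clip.png",a)
b=cv2.resize(c["color"][190:340,260:410],(600,600),interpolation=cv2.INTER_CUBIC); cv2.imwrite("pics/mach.png",b)
E
```

```text
top0
orange [465.9034 274.0218] 321 center 437.9449157714844 -351.272705078125 size (91.12162017822266, 39.44993591308594) zmax 0.036067804252690294 tabtop [ 0.413  -0.388   0.0322] 3 zmed 0.018208629556457856
orange [486.1385 282.6923] 65 center 410.0723571777344 -394.3778076171875 size (15.117818832397461, 25.131938934326172) zmax 0.05905508440210605 tabtop [ 0.4107 -0.3942  0.0547] 58 zmed 0.05385070351125054
orange [404.77 300.38] 100 center 368.4544372558594 -200.09970092773438 size (42.054832458496094, 20.401447296142578) zmax 0.031645706656282524 tabtop [ 0.3631 -0.2157  0.0284] 22 zmed 0.006715475090599554
orange [447.1275 329.8529] 102 center 296.1317443847656 -311.482421875 size (19.69461441040039, 62.90819549560547) zmax 0.032018323052509956 tabtop [ 0.2951 -0.2844  0.0291] 22 zmed 0.006552419940263676
red [298.5143 171.5   ] 70 [0.6889 0.0655 0.0729] 0.08704762301836544
red [327.6316 187.7068] 133 [ 0.6313 -0.0077  0.124 ] 0.1432713781016175
red [271.7642 242.283 ] 106 [0.4913 0.118  0.1699] 0.17511288055338148
deck n [ 0.012  -0.4703  0.8824] tilt 28.066623182436082 mach
[... 668 characters left out ...]
4435989120416584
orange [142.3091 304.8079] 453 center 437.2060546875 -353.5080261230469 size (93.35617065429688, 47.12503433227539) zmax 0.024611242732512917 tabtop [ 0.4358 -0.3581  0.0186] 379 zmed 0.018180868427833452
red [365.2933 192.4867] 150 [0.4939 0.1152 0.1674] 0.1737990945067841
red [343.4678 282.1988] 342 [ 0.639  -0.0127  0.1219] 0.14178805944449668
red [397.5833 318.3488] 324 [0.7235 0.0545 0.0712] 0.08781272418506347
red [393.9216 337.4902] 51 [0.7271 0.0514 0.0113] 0.0174732037427755
red [231.8284 465.3011] 2232 [ 0.8237 -0.303   0.065 ] 0.06973141188998488
deck n [ 0.0109 -0.4696  0.8828] tilt 28.015953180251145 machine x yaw 91.33398946100267 4686 [ 0.5824 -0.0051  0.0652]
```

View pics/clip.png

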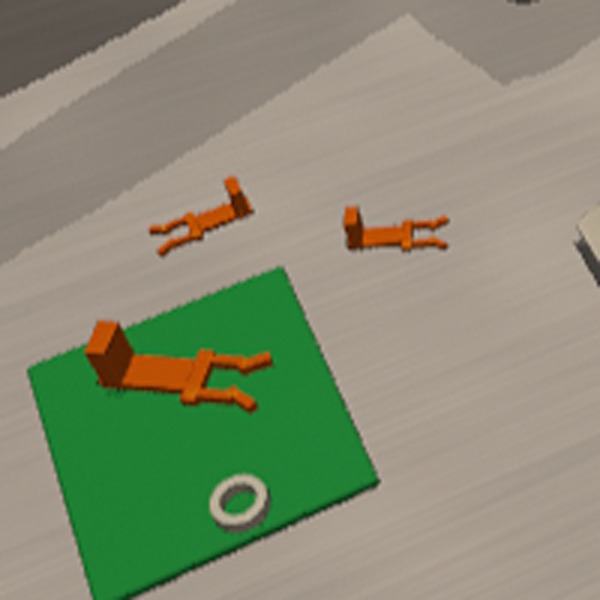

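View pics/mach.png

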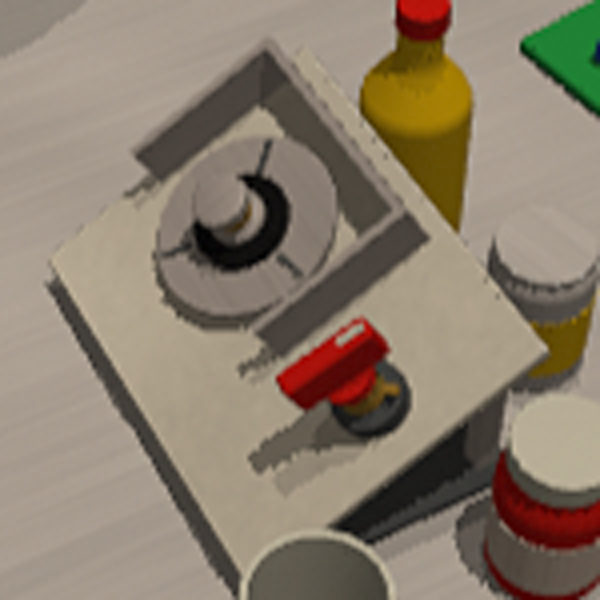

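The crop confirms clip A: its tab top is at z = 0.054 (board 10 + 44 mm), while B and C are about 32 mm tall. The machine crop shows the spindle at crop (235,210), the guard open on the low side, and the knob bar's white mark pointing upslope.

```bash
python3 - <<'E'
from h import *
np.set_printoptions(precision=4,suppress=True)
yaw=np.radians(91.4); t=np.radians(28)
X=np.array([np.cos(yaw)*np.cos(t),np.sin(yaw)*np.cos(t),np.sin(t)]); Y=np.array([-np.sin(yaw),np.cos(yaw),0]); Z=np.cross(X,Y)
S=np.stack([X,Y,Z])
for n in ("top0","scene0"):
    c=load(n+".npz"); P=pts(c); print(n)
    # clip plate axis
    m=orange(c)>0; Q=P[m]; Q=Q[~np.isnan(Q[:,0])]
    q=Q[(abs(Q[:,2]-.018)<.004)&(Q[:,1]<-.28)&(Q[:,0]>.38)]
    r=cv2.minAreaRect((q[:,:2]*1000).astype(np.float32)); print("rect",r)
    v=np.linalg.svd(q[:,:2]-q[:,:2].mean(0))[2][0]; v*=np.sign(v[1]); print("pca yaw",np.degrees(np.arctan2(v[1],v[0])))
    tt=Q[(Q[:,2]>.05)&(Q[:,0]>.38)&(Q[:,1]<-.28)]; r2=cv2.minAreaRect((tt[:,:2]*1000).astype(np.float32)); print("tab",r2)
    d=np.array(r[0])-np.array(r2[0]); print("tab->plate yaw",np.degrees(np.arctan2(d[1],d[0])))
    # spindle frame with provisional centre
    o=np.array([.51,-.02,.1])
    L=(P-o)@S.T
    g=P[(abs(P[...,0]-.58)<.1)&(abs(P[...,1])<.08)&(P[...,2]>.03)&(P[...,2]<.12)]
    hz=(g-o)@Z; h,e=np.histogram(hz,bins=np.arange(-.06,.06,.002)); zd=e[h.argmax()]+.001
    zd=np.median(hz[abs(hz-zd)<.002]); print("deck level",zd,"expect -.03")
    H=L[...,2]-zd
    B=(abs(L[...,0])<.035)&(abs(L[...,1])<.035)
    a=P[B&(abs(H-.045)<.003)]; print("shaft end n",len(a),a.mean(0),"-> groove",a.mean(0)-.015*Z, "mid-range",(((a-o)@S.T).max(0)+((a-o)@S.T).min(0))/2)
    D=(abs(L[...,0])<.075)&(abs(L[...,1])<.064)&(abs(H-.013)<.002)
    l=L[D][:,:2]; (cx,cy),rad=cv2.minEnclosingCircle((l*1000).astype(np.float32)); print("disc",cx,cy,rad,len(l), "->groove",o+S.T@np.array([cx/1e3,cy/1e3,zd+.03]))
    rm=red(c)>0; k=P[rm&(abs(P[...,0]-.635)<.06)&(abs(P[...,1])<.05)]
    kk=(k-o)@S.T; top=kk[abs(kk[:,2]-zd-.064)<.004]
    w=np.linalg.svd(top[:,:2]-top[:,:2].mean(0))[2][0]; w*=np.sign(w[0])
    r=cv2.minAreaRect((top[:,:2]*1000).astype(np.float32)); print("knob top local",top.mean(0),len(top),"bar ang",np.degrees(np.arctan2(w[1],w[0])),r)
    for nm,hs in (("cup",(.08,)),):
        q=P[(P[...,0]>.62)&(P[...,1]<-.03)&(P[...,1]>-.15)&(abs(P[...,2]-.08)<.006)]; print("cup top",np.nanmean(q,0) if len(q) else None)
E
```

```text
top0
rect ((437.9449157714844, -351.272705078125), (91.12162017822266, 39.44993591308594), 56.264522552490234)
pca yaw 57.02218822280562
tab ((410.1692199707031, -394.0415954589844), (14.349540710449219, 25.693601608276367), 59.764564514160156)
tab->plate yaw 56.9988187476503
deck level -0.0387199448105309 expect -.03
shaft end n 95 [ 0.5148 -0.0068  0.114 ] -> groove [0.5146 0.0003 0.1008] mid-range [ 0.0184 -0.0051  0.0063]
disc 20.735483169555664 6.8975372314453125 62.61538314819336 609 ->groove [0.5026 0.0022 0.102 ]
knob top local [ 0.0145 -0.1235  0.0249] 66 bar ang 1.104757954385142 ((17.460437774658203, -124.62715911865234), (12.106858253479004, 47.688167572021484), 86.21833038330078)
cup top [ 0.8097 -0.0802  0.0799]
scene0
rect ((432.6288757324219, -358.77337646484375), (109.51879119873047, 42.832271575927734), 54.71584701538086)
pca yaw 57.682590425036516
tab ((409.2795715332031, -398.1013488769531), (15.39552116394043, 26.83029556274414), 56.419151306152344)
tab->plate yaw 59.30208645033604
deck level -0.0369574229873741 expect -.03
shaft end n 137 [ 0.5164 -0.0102  0.1138] -> groove [ 0.5162 -0.0032  0.1006] mid-range [ 0.0148 -0.0063  0.0081]
disc 28.36771011352539 6.105888366699219 68.56501770019531 952 ->groove [0.5032 0.0082 0.1072]
knob top local [ 0.0121 -0.1267  0.0266] 153 bar ang -7.701814613245821 ((14.449333190917969, -125.619140625), (14.231040000915527, 48.245887756347656), 86.13201141357422)
cup top [ 0.7814 -0.0752  0.0796]
```

```bash
cat > go.py <<'E'
import sys, numpy as np
from workcell import get_obs
def go(x,y,z,yaw,o=None):
    o=o or get_obs(); p=np.array(o["ee_pos"]); w=o["tcp_rot"][2]; a=np.radians(w)
    d=np.array([x,y,z])-p; turn=-((yaw-w+180)%360-180)
    s=[np.cos(a)*d[0]+np.sin(a)*d[1],-d[2],-np.sin(a)*d[0]+np.cos(a)*d[1]]
    print("now",np.round(p,4),np.round(o["tcp_rot"],2),"q",np.round(o["q"],1),"| delta",np.round(s,4),"turn",round(turn,2),"rows>=",round(max(np.linalg.norm(s)/.05,abs(turn)/8.59),1))
if __name__=="__main__": go(*map(float,sys.argv[1:5]))
E
python3 go.py .410 -.395 .14 -122.7
```

```text
now [ 0.1925 -0.515   0.2307] [ -90.07   -0.   -159.5 ] q [-69.5   5.   10.   95.1  -0.   90. ] | delta [-0.2457  0.0907 -0.0362] turn -36.8 rows>= 5.3
```

Call:
move_arm([
  [[-0.041,0.015,-0.006,-6.2],[-0.082,0.03,-0.012,-12.4],[-0.123,0.045,-0.018,-18.4],[-0.164,0.06,-0.024,-24.6],[-0.205,0.075,-0.03,-30.7]],
])

```text
time: 0.6
ee_pos: [0.3753, -0.4142, 0.1554]
tcp_rot: [-90.0, 0.0, -128.6]
wrist_force: [0.9, -1.0, -0.2]
opening: 0.0851
```

```bash
python3 go.py .410 -.395 .13 -122.7
```

```text
now [ 0.3753 -0.4142  0.1554] [ -90.02    0.   -128.55] q [-47.8   5.3   2.1  86.7  -0.   80.7] | delta [-0.0366  0.0254  0.0152] turn -5.85 rows>= 0.9
```

Call:
move_arm([
  [[-0.0365,0.025,0.015,-5.8],[-0.0365,0.025,0.015,-5.8],[-0.0365,0.025,0.015,-5.8]],
])

```text
time: 0.9
ee_pos: [0.4089, -0.3953, 0.1303]
tcp_rot: [-90.1, 0.0, -122.9]
wrist_force: [0.0, 0.4, 0.1]
opening: 0.0856
```

```bash
python3 - <<'E'
from workcell import camera
from h import *
import go
c=camera("wrist"); np.savez("w1.npz",**c); P=pts(c)
m=orange(c)>0; Q=P[m]; Q=Q[~np.isnan(Q[:,0])]; print(len(Q),np.round(c["T"],3).tolist())
Q=Q[(abs(Q[:,0]-.42)<.12)&(abs(Q[:,1]+.37)<.11)]
tt=Q[Q[:,2]>.05]; print("tab",len(tt),cv2.minAreaRect((tt[:,:2]*1000).astype(np.float32)), np.median(tt[:,2]))
q=Q[abs(Q[:,2]-.018)<.004]; print("plate",len(q),cv2.minAreaRect((q[:,:2]*1000).astype(np.float32)))
cv2.imwrite("pics/w1.png",c["color"])
go.go(.41,-.395,.018,-122.7)
E
```

```text
8615 [[0.839, -0.523, -0.149, 0.447], [-0.544, -0.808, -0.225, -0.337], [-0.002, 0.27, -0.963, 0.273], [0.0, 0.0, 0.0, 1.0]]
tab 1003 ((410.3719482421875, -397.1983642578125), (14.284158706665039, 25.6771240234375), 57.429176330566406) 0.0538732191156876
plate 3579 ((378.8119812011719, -342.0411376953125), (83.05843353271484, 179.7633819580078), 74.14834594726562)
now [ 0.4085 -0.3961  0.1312] [-9.0040e+01 -1.0000e-02 -1.2301e+02] q [-44.1   6.8   1.   84.2  -0.   78.9] | delta [-0.0017  0.1132  0.0006] turn -0.31 rows>= 2.3
```

Call:
move_arm([
  [[-0.0006,0.045,0.0015,-0.4],[-0.0006,0.085,0.0015,-0.4],[-0.0006,0.105,0.0015,-0.4],[-0.0006,0.112,0.0015,-0.4],[-0.0006,0.112,0.0015,-0.4]],
], claw=0.06)

```text
time: 1.45
ee_pos: [0.4095, -0.3972, 0.0195]
tcp_rot: [-90.0, -0.0, -122.7]
wrist_force: [0.4, -0.6, 0.8]
opening: 0.0602
```

Call:
move_arm([
  [[0,0,0,0],[0,0,0,0],[0,0,0,0],[0,0,0,0],[0,0,0,0]],
], claw=0.01, newtons=30)

```text
time: 1.95
ee_pos: [0.4109, -0.3974, 0.0211]
tcp_rot: [-89.8, -0.1, -122.6]
wrist_force: [-1.8, -1.4, 6.4]
opening: 0.0257
```

Call:
move_arm([
  [[0,-0.03,0,0],[0,-0.075,0,0],[0,-0.115,0,0],[0,-0.115,0,0]],
])

```text
time: 2.35
ee_pos: [0.4122, -0.3983, 0.1411]
tcp_rot: [-89.5, -0.1, -122.6]
wrist_force: [0.4, -1.1, -0.6]
opening: 0.0255
```

```bash
python3 go.py .5185 -.1225 .125 -88.6
```

```text
now [ 0.4122 -0.3983  0.1411] [-8.946e+01 -1.100e-01 -1.226e+02] q [-44.    6.7   2.   84.7   0.   78.6] | delta [-0.2896  0.0161 -0.059 ] turn -34.0 rows>= 5.9
```

Call:
move_arm([
  [[-0.046,0.002,-0.009,-5.7],[-0.092,0.004,-0.018,-11.4],[-0.138,0.006,-0.027,-17.1],[-0.184,0.008,-0.036,-22.8],[-0.23,0.009,-0.045,-28.5]],
])

```text
time: 2.85
ee_pos: [0.4966, -0.1767, 0.1251]
tcp_rot: [-90.0, -0.0, -93.9]
wrist_force: [0.9, -0.6, -1.3]
opening: 0.0255
```

```bash
python3 go.py .5185 -.1225 .125 -88.6
```

```text
now [ 0.4966 -0.1767  0.1251] [-8.999e+01 -1.000e-02 -9.388e+01] q [-19.6   1.   -5.8  83.2  -0.   74.3] | delta [-0.0556  0.0001  0.0182] turn -5.28 rows>= 1.2
```

Call:
move_arm([
  [[-0.028,0,0.009,-2.7],[-0.0556,0,0.018,-5.3],[-0.0556,0,0.018,-5.3],[-0.0556,0,0.018,-5.3]],
])

```text
time: 3.25
ee_pos: [0.5183, -0.1239, 0.1251]
tcp_rot: [-90.0, -0.0, -88.7]
wrist_force: [-0.5, -1.0, -0.9]
opening: 0.0257
```

```bash
cat > look.py <<'E'
# measures clip pose (tilt, tab top, seat estimate) and groove from wrist+scene cameras
import sys
from workcell import camera, get_obs
from h import *
import go
np.set_printoptions(precision=4,suppress=True)
yaw=np.radians(91.4); t=np.radians(28)
X=np.array([np.cos(yaw)*np.cos(t),np.sin(yaw)*np.cos(t),np.sin(t)]); Y=np.array([-np.sin(yaw),np.cos(yaw),0]); Z=np.cross(X,Y); S=np.stack([X,Y,Z])
G=np.array([.5155,-.0015,.1006])
def look(name,tag):
    c=camera(name); P=pts(c); cv2.imwrite(f"pics/{name}{tag}.png",c["color"]); np.savez(f"{name}{tag}.npz",**c)
    k,l,s,_=cv2.connectedComponentsWithStats(cv2.morphologyEx(orange(c),cv2.MORPH_CLOSE,np.ones((3,3))))
    e=get_obs()["ee_pos"]; near=(np.linalg.norm(P-e,axis=-1)<.14)&(orange(c)>0)
    Q=P[near]; L=(Q-G)@S.T
    print(name,len(Q),"spindle-frame min/max",np.percentile(L,1,axis=0),np.percentile(L,99,axis=0))
    # level frame along machine x; plate top face: fit plane by RANSAC
    best=None; rng=np.random.default_rng(1)
    for _ in range(600):
        a,b,d=Q[rng.choice(len(Q),3,False)]; m=np.cross(b-a,d-a); n=np.linalg.norm(m)
        if n<2e-4: continue
        m/=n; m*=np.sign(m[2])
        if m[2]<.7: continue
        I=abs((Q-a)@m)<.0015
        if best is None or I.sum()>best.sum(): best=I
    R=Q[best]; m=np.linalg.svd(R-R.mean(0))[2][2]; m*=np.sign(m[2]); l=(R-G)@S.T
    print(" plane n",m,"tilt",np.degrees(np.arccos(m[2])),"vs spindle",np.degrees(np.arccos(min(1,m@Z))),len(R),"ext",np.percentile(l,2,axis=0),np.percentile(l,98,axis=0),"mid z",np.median(l[:,2]))
    r=cv2.minAreaRect((l[:,:2]*1000).astype(np.float32)); print(" rect",r)
    return P,c
if __name__=="__main__":
    for n in sys.argv[2:]: look(n,sys.argv[1])
    go.go(.5185,-.1225,.115,-88.6)
E
python3 look.py a wrist scene
```

```text
wrist 12402 spindle-frame min/max [-0.0924 -0.0128  0.0486] [-0.0465  0.0125  0.1113]
 plane n [ 0.0018 -0.0014  1.    ] tilt 0.129956244202315 vs spindle 27.915347202518326 6582 ext [-0.0923 -0.0118  0.0495] [-0.0469  0.0116  0.0732] mid z 0.06222457107690266
 rect ((-53.52162170410156, -0.4009056091308594), (81.51488494873047, 39.321067810058594), 3.677424192428589)
scene 357 spindle-frame min/max [-0.084  -0.0444  0.0107] [-0.014   0.027   0.1205]
 plane n [-0.0021  0.0135  0.9999] tilt 0.7817310074842366 vs spindle 28.775587615099433 241 ext [-0.0822 -0.018   0.0323] [-0.0146  0.0187  0.0687] mid z 0.052254198860575286
 rect ((-48.482269287109375, -0.16051101684570312), (71.67853546142578, 40.700096130371094), 2.0744965076446533)
now [ 0.5179 -0.125   0.1252] [-90.01  -0.01 -88.85] q [-13.6   1.8  -4.9  83.2  -0.   75.3] | delta [-0.0024  0.0102  0.0006] turn -0.25 rows>= 0.2
```

Call:
move_arm([
  [[-0.002,0.02,0,-0.2],[-0.002,0.038,0,-0.2],[-0.002,0.046,0,-0.2],[-0.002,0.05,0,-0.2]],
], newtons=20)

```text
time: 3.75
ee_pos: [0.5177, -0.1237, 0.0752]
tcp_rot: [-90.0, -0.1, -88.7]
wrist_force: [-2.2, -6.4, 5.8]
opening: 0.0254
```

Call:
move_arm([
  [[0,0.004,0,0],[0,0.008,0,0],[0,0.012,0,0]],
])

```text
time: 4.05
ee_pos: [0.5187, -0.1243, 0.0648]
tcp_rot: [-89.9, -0.2, -88.7]
wrist_force: [-2.3, -9.5, 4.5]
opening: 0.0256
```

```bash
python3 look.py b wrist scene
```

```text
wrist 16829 spindle-frame min/max [-0.1188 -0.0171 -0.0078] [-0.0401  0.0183  0.0585]
 plane n [ 0.0034 -0.1507  0.9886] tilt 8.671661618653074 vs spindle 19.328365805776816 10151 ext [-0.118  -0.0164 -0.0064] [-0.0418  0.0171  0.0203] mid z 0.00895416353422577
 rect ((-75.15059661865234, -0.7321300506591797), (89.75784301757812, 39.55177688598633), 4.519969940185547)
scene 347 spindle-frame min/max [-0.1117 -0.0495 -0.0296] [-0.0337  0.0406  0.073 ]
 plane n [ 0.0215 -0.1608  0.9868] tilt 9.336864906621267 vs spindle 18.74313281430173 222 ext [-0.1092 -0.0189 -0.0096] [-0.0344  0.0187  0.0163] mid z 0.0043819922612061725
 rect ((-73.1768798828125, -0.40132904052734375), (81.27823638916016, 42.38752746582031), 1.3625115156173706)
now [ 0.5185 -0.1241  0.0643] [-89.92  -0.14 -88.71] q [-13.4   2.6 -10.9  76.4  -0.1  75.3] | delta [-0.0016 -0.0507  0.0001] turn -0.11 rows>= 1.0
```

Call:
move_arm([
  [[0.002,0.006,0,0],[0.003,0.012,0,0],[0.003,0.018,0,0],[0.003,0.022,0,0],[0.003,0.024,0,0]],
])

```text
time: 4.65
ee_pos: [0.5181, -0.1253, 0.0387]
tcp_rot: [-90.0, 0.0, -88.6]
wrist_force: [0.2, -0.0, 2.2]
opening: 0.0258
```

```bash
python3 look.py c wrist scene
```

```text
wrist 23166 spindle-frame min/max [-0.1862 -0.0198 -0.0109] [-0.0355  0.1198  0.0351]
 plane n [ 0.0082 -0.3978  0.9174] tilt 23.444108949015096 vs spindle 4.556826850141066 15142 ext [-0.1246 -0.0194 -0.0094] [-0.0359  0.0183 -0.0016] mid z -0.0053873391820767474
 rect ((-80.61233520507812, -0.5460796356201172), (44.208824157714844, 93.077880859375), 89.86923217773438)
scene 368 spindle-frame min/max [-0.1228 -0.0202 -0.0301] [-0.0354  0.0415  0.0002]
 plane n [ 0.0007 -0.3844  0.9232] tilt 22.60507678891586 vs spindle 5.423170748617432 215 ext [-0.103  -0.0193 -0.0096] [-0.0366  0.0188 -0.0016] mid z -0.005012351397706538
 rect ((-78.95848083496094, -1.3135662078857422), (87.64139556884766, 41.05609893798828), 1.9134695529937744)
now [ 0.5182 -0.1253  0.0389] [-90.02   0.   -88.6 ] q [-13.6   3.4 -12.9  73.7  -0.   75. ] | delta [-0.0028 -0.0761  0.0004] turn 0.0 rows>= 1.5
```

Call:
move_arm([
  [[0,0.004,0,0],[0,0.007,0,0],[0,0.009,0,0],[0,0.009,0,0]],
])

```text
time: 5.15
ee_pos: [0.5181, -0.1252, 0.03]
tcp_rot: [-90.0, 0.0, -88.6]
wrist_force: [-0.4, 0.7, 1.3]
opening: 0.0254
```

```bash
python3 look.py d wrist scene
```

```text
wrist 24527 spindle-frame min/max [-0.1882 -0.02   -0.0139] [-0.0374  0.1229  0.0272]
 plane n [ 0.0167 -0.4728  0.881 ] tilt 28.23577634596537 vs spindle 0.3777952532478817 15940 ext [-0.1277 -0.0196 -0.0099] [-0.0377  0.0191 -0.0076] mid z -0.008874108363557107
 rect ((-129.0677032470703, 36.83940124511719), (79.81246948242188, 217.9972381591797), 54.80651092529297)
scene 362 spindle-frame min/max [-0.1272 -0.0211 -0.0297] [-0.0371  0.03   -0.0042]
 plane n [ 0.0265 -0.479   0.8774] tilt 28.668992683901436 vs spindle 1.0710622787866948 225 ext [-0.1106 -0.019  -0.0102] [-0.0381  0.0185 -0.0069] mid z -0.008467337368648383
 rect ((-83.23307800292969, -1.5166492462158203), (93.1743392944336, 42.01985549926758), 1.4007238149642944)
now [ 0.5181 -0.1254  0.0301] [-90.02  -0.01 -88.6 ] q [-13.6   3.7 -13.6  72.7  -0.   75. ] | delta [-0.0029 -0.0849  0.0005] turn 0.0 rows>= 1.7
```

```bash
python3 - <<'E'
from look import *
for n in ("wristd","scened"):
    c=load(n+".npz"); P=pts(c); L=(P-G)@S.T
    near=(abs(L[...,0])<.03)&(abs(L[...,1])<.03)
    a=L[near&(abs(L[...,2]-.015)<.0035)]; print(n,"shaft end",len(a), a.min(0) if len(a) else "",a.max(0) if len(a) else "", np.median(a,0) if len(a) else "")
    if len(a): print(cv2.minEnclosingCircle((a[:,:2]*1000).astype(np.float32)))
    o=(orange(c)>0)&(L[...,0]>-.06)&(L[...,0]<-.03)&(abs(L[...,1])<.04); print(" arms y",np.percentile(L[o],[1,99],axis=0))
    d=L[(abs(L[...,0])<.07)&(abs(L[...,1])<.07)&(abs(L[...,2]+.017)<.003)]; print(" disc z",len(d),np.median(d[:,2]) if len(d) else "")
c=load("wristd.npz"); cv2.imwrite("pics/wd.png",c["color"])
E
```

```text
wristd shaft end 0   
 arms y [[-0.0594 -0.0216 -0.0145]
 [-0.0368  0.0204 -0.0072]]
 disc z 7144 -0.01662297919560652
scened shaft end 151 [-0.0168 -0.015   0.0115] [0.0126 0.0159 0.0182] [-0.0019 -0.0013  0.0158]
((-1.1626908779144287, 0.5450899004936218), 15.694683074951172)
 arms y [[-0.0595 -0.0226 -0.0151]
 [-0.0362  0.0207 -0.0036]]
 disc z 1132 -0.016167995190272164
```

View pics/wd.png

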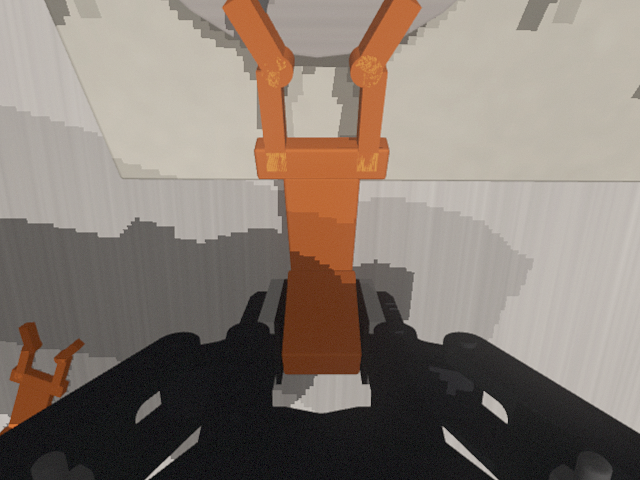

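Call:
move_arm([
  [[0,0,0,0],[0,0,0,0],[0.003,-0.006,-0.0005,0],[0.006,-0.0115,-0.001,0],[0.006,-0.0115,-0.001,0]],
], newtons=120)

```text
time: 5.75
ee_pos: [0.5178, -0.132, 0.0429]
tcp_rot: [-89.9, -0.0, -88.6]
wrist_force: [0.2, 0.4, -0.5]
opening: 0.0239
```

```bash
python3 look.py e wrist scene
```

```text
wrist 24034 spindle-frame min/max [-0.1873 -0.0194 -0.0058] [-0.0375  0.1215  0.0414]
 plane n [ 0.0099 -0.4694  0.8829] tilt 27.999735302732883 vs spindle 0.09051546092519724 15811 ext [-0.1269 -0.0189  0.004 ] [-0.0379  0.0189  0.0063] mid z 0.005201378916450625
 rect ((-82.79893493652344, -0.11917495727539062), (44.603702545166016, 92.88150024414062), 89.877685546875)
scene 378 spindle-frame min/max [-0.1282 -0.0203 -0.0306] [-0.0368  0.0476  0.0086]
 plane n [-0.018  -0.4541  0.8908] tilt 27.02783092514208 vs spindle 1.9529388278985549 243 ext [-0.1116 -0.0185  0.0032] [-0.0381  0.0197  0.0068] mid z 0.005189601797846846
 rect ((-82.67691802978516, 0.4465904235839844), (92.97484588623047, 43.25688552856445), 1.6708323955535889)
now [ 0.5175 -0.1316  0.042 ] [-89.98  -0.01 -88.62] q [-14.3   3.4 -12.5  74.   -0.   74.4] | delta [-0.0091 -0.073   0.0012] turn -0.02 rows>= 1.5
```

Call:
move_arm([
  [[-0.0133,-0.0066,0,0],[-0.0267,-0.0136,0,0],[-0.031,-0.016,0,0],[-0.0355,-0.0183,0,0]],
])

```text
time: 6.25
ee_pos: [0.5167, -0.0949, 0.0606]
tcp_rot: [-90.0, -0.0, -88.5]
wrist_force: [0.1, -0.6, -1.2]
opening: 0.0242
```

Call:
move_arm([
  [[-0.0035,-0.0019,0,0],[-0.007,-0.0037,0,0],[-0.0106,-0.0056,0,0]],
])

```text
time: 6.55
ee_pos: [0.5161, -0.086, 0.0654]
tcp_rot: [-90.0, -0.1, -88.6]
wrist_force: [-0.4, -3.6, -2.3]
opening: 0.0243
```

```bash
python3 look.py f scene; python3 - <<'E'
import cv2; a=cv2.imread("pics/scenef.png")[180:340,230:430]; cv2.imwrite("pics/sf.png",cv2.resize(a,(750,600),interpolation=cv2.INTER_CUBIC))
E
```

```text
scene 307 spindle-frame min/max [-0.0762 -0.0592 -0.0147] [0.0142 0.0283 0.0856]
 plane n [ 0.0215 -0.4668  0.8841] tilt 27.856567432772597 vs spindle 0.5956970565881883 183 ext [-0.0718 -0.0219  0.0024] [0.0134 0.0223 0.0055] mid z 0.004003395741455748
 rect ((-31.661407470703125, 0.8336372375488281), (92.9246826171875, 50.834930419921875), 1.2840607166290283)
now [ 0.5162 -0.0852  0.0658] [-90.02  -0.04 -88.61] q [ -9.3   1.4 -12.   76.6  -0.   79.3] | delta [ 0.0374 -0.0492  0.0014] turn -0.01 rows>= 1.2
```

View pics/sf.png

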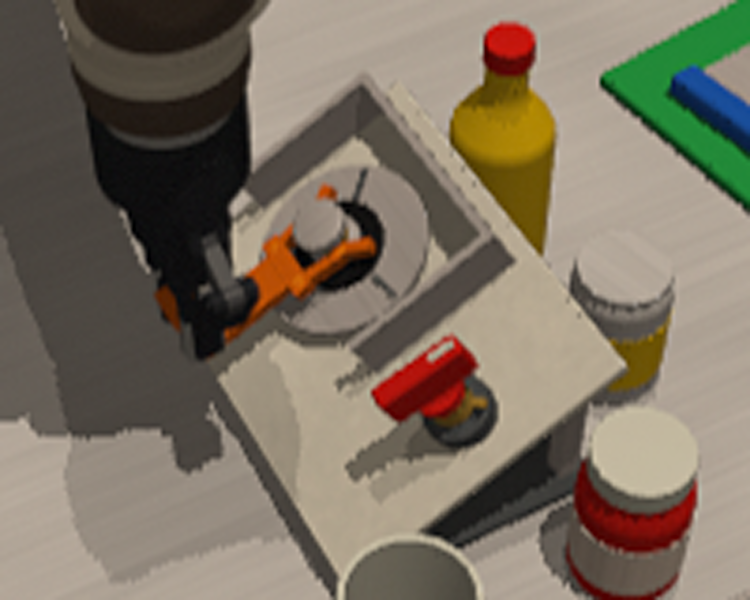

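The arms straddle the shaft at groove height and have begun to spread. I'll push on.

Call:
move_arm([
  [[-0.0035,-0.0019,0,0],[-0.007,-0.0037,0,0],[-0.0088,-0.0047,0,0]],
])

```text
time: 6.9
ee_pos: [0.5161, -0.076, 0.0707]
tcp_rot: [-90.0, 0.0, -88.6]
wrist_force: [-0.3, -0.1, -1.3]
opening: 0.024
```

Call:
move_arm([
  [[-0.0018,-0.0009,0,0],[-0.0035,-0.0019,0,0],[-0.0035,-0.0019,0,0]],
])

```text
time: 7.2
ee_pos: [0.5159, -0.0753, 0.0718]
tcp_rot: [-90.0, -0.3, -88.7]
wrist_force: [2.4, -14.6, -6.8]
opening: 0.0238
```

```bash
python3 look.py g scene
```

```text
scene 274 spindle-frame min/max [-0.064  -0.0556 -0.0139] [0.0273 0.0254 0.0715]
 plane n [ 0.0017 -0.4475  0.8943] tilt 26.58498940694142 vs spindle 1.515243511268364 155 ext [-0.0449 -0.0187  0.0019] [0.0259 0.0193 0.0056] mid z 0.004069339942334609
 rect ((-18.6735782623291, 0.8360691070556641), (42.467041015625, 92.13442993164062), 89.63650512695312)
now [ 0.5158 -0.0753  0.0717] [-90.05  -0.3  -88.7 ] q [ -8.1   1.  -11.7  77.3  -0.3  80.6] | delta [ 0.0472 -0.0433  0.0016] turn -0.1 rows>= 1.3
```

The spread is back to rest width and the push met a hard stop at 15 N, so it has snapped home. Next I relax the push, open and rise.

Call:
move_arm([
  [[0.002,0.001,0,0],[0.002,0.001,0,0]],
])

```text
time: 7.45
ee_pos: [0.5159, -0.0754, 0.0711]
tcp_rot: [-90.0, -0.0, -88.6]
wrist_force: [0.6, -3.6, -3.4]
opening: 0.024
```

Call:
move_arm([
  [[0,0,0,0],[0,0,0,0],[0,0,0,0],[0,0,0,0]],
], claw=0.055)

```text
time: 7.85
ee_pos: [0.5161, -0.0748, 0.0715]
tcp_rot: [-90.0, 0.0, -88.6]
wrist_force: [0.7, 0.1, -0.4]
opening: 0.055
```

Call:
move_arm([
  [[0.003,-0.02,0,0],[0.006,-0.06,0,0],[0.006,-0.11,0,0],[0.006,-0.15,0,0],[0.006,-0.15,0,0]],
])

```text
time: 8.35
ee_pos: [0.5179, -0.0812, 0.2275]
tcp_rot: [-89.5, -0.1, -88.6]
wrist_force: [0.7, 0.0, -0.2]
opening: 0.0548
```

```bash
python3 - <<'E'
from look import *
c=camera("scene"); np.savez("sceneh.npz",**c); P=pts(c); L=(P-G)@S.T
o=(orange(c)>0)&(abs(L[...,1])<.03)&(L[...,0]>-.11)&(L[...,0]<.05)
k,l,s,_=cv2.connectedComponentsWithStats(orange(c)); Q=L[o]
tab=Q[(Q[:,2]>.03)]; print("tab",len(tab),np.median(tab,0),"expect -72,0,40; tip98",np.percentile(Q,99,axis=0))
pl=Q[abs(Q[:,2])<.012]; A=np.c_[pl[:,0],np.ones(len(pl))]; up=pl[(pl[:,0]<-.02)&(abs(pl[:,1])<.011)]; print("tail top z",np.median(up,0),len(up),"tip max x",np.percentile(pl[:,0],98))
r=(red(c)>0)&(abs(L[...,1]+.12)<.05)&(abs(L[...,0])<.06); kk=L[r]; top=kk[abs(kk[:,2]-.034)<.004]; print("knob",top.mean(0),cv2.minAreaRect((top[:,:2]*1000).astype(np.float32)))
cv2.imwrite("pics/h.png",cv2.resize(c["color"][180:340,230:430],(750,600),interpolation=cv2.INTER_CUBIC)); print(get_obs()["wrist_force"],get_obs()["ee_pos"])
E
```

```text
tab 44 [-0.0737 -0.0005  0.0326] expect -72,0,40; tip98 [0.0245 0.0199 0.0349]
tail top z [-0.0482 -0.0018  0.0002] 246 tip max x 0.023515294542270224
knob [-0.0036 -0.1208  0.0343] ((-1.95751953125, -119.54386138916016), (14.266521453857422, 48.338802337646484), 85.21701049804688)
[-0.0733  0.5215 -1.2844] [ 0.5173 -0.081   0.2244]
```

View pics/h.png

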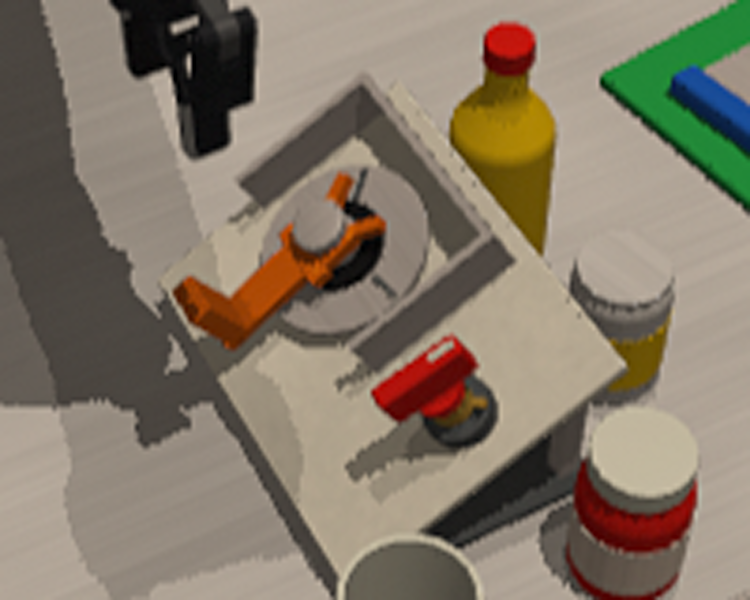

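The clip is snapped home with a slight droop: tail about 4 mm low at 48 mm (~0.08 rad), tab where it should be. The knob bar is at about −4.8°, so the screw is at about 0.78 rad. I'll straddle the bar with slightly open fingers and turn it.

```bash
python3 go.py .6358 -.0130 .18 -94; python3 - <<'E'
from look import *
for n in ("sceneg","sceneh"):
    c=load(n+".npz"); L=(pts(c)-G)@S.T; o=(orange(c)>0)&(abs(L[...,1])<.03)&(L[...,0]>-.01)&(L[...,0]<.05)&(abs(L[...,2])<.015)
    Q=L[o]; print(n,len(Q),np.percentile(Q[:,0],[90,98,100]),Q[Q[:,0]>np.percentile(Q[:,0],90)].mean(0))
E
```

```text
now [ 0.5173 -0.081   0.2244] [-8.970e+01 -4.000e-02 -8.859e+01] q [-8.9  0.9  5.1 93.9  0.  79.7] | delta [-0.0651  0.0444  0.1201] turn 5.41 rows>= 2.9
sceneg 118 [0.0249 0.0273 0.0278] [0.0263 0.0026 0.0018]
sceneh 107 [0.0232 0.0249 0.0261] [ 0.0245 -0.0051  0.0057]
```

Call:
move_arm([
  [[-0.02,0.0,0.038,1.8],[-0.042,0.01,0.078,3.6],[-0.065,0.03,0.12,5.4],[-0.065,0.04,0.12,5.4],[-0.065,0.04,0.12,5.4]],
], claw=0.024)

```text
time: 8.9
ee_pos: [0.6336, -0.0124, 0.1769]
tcp_rot: [-90.4, -0.0, -93.9]
wrist_force: [-0.5, -0.2, 0.0]
opening: 0.0239
```

```bash
python3 - <<'E'
from look import *
c=camera("wrist"); np.savez("wi.npz",**c); P=pts(c); L=(P-G)@S.T
kk=L[(red(c)>0)&(abs(L[...,1]+.12)<.05)&(abs(L[...,0])<.06)]; print(len(kk))
top=kk[abs(kk[:,2]-.034)<.004]
if len(top): print("knob",top.mean(0),np.median(top[:,2]),cv2.minAreaRect((top[:,:2]*1000).astype(np.float32)))
cv2.imwrite("pics/wi.png",c["color"])
go.go(.6358,-.013,.119,-94)
E
```

```text
1257
knob [ 0.0123 -0.1207  0.0335] 0.03378767537553598 ((-1.3337154388427734, -119.91079711914062), (12.982563018798828, 50.002193450927734), 85.6961441040039)
now [ 0.6335 -0.013   0.1794] [-90.21  -0.02 -93.95] q [-1.2 16.2 17.2 91.2 -0.  92.8] | delta [-0.0001  0.0604  0.0023] turn 0.05 rows>= 1.2
```

View pics/wi.png

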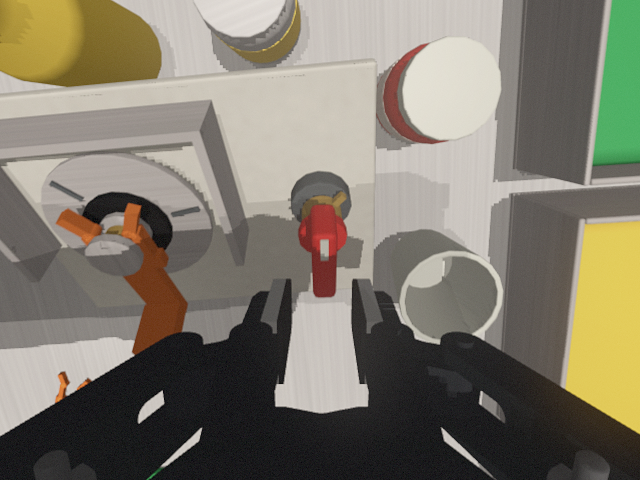

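Call:
move_arm([
  [[0,0.03,0.0015,0],[0,0.05,0.002,0],[0,0.06,0.002,0],[0,0.06,0.002,0]],
])

```text
time: 9.35
ee_pos: [0.6355, -0.0138, 0.1213]
tcp_rot: [-90.0, -0.0, -94.0]
wrist_force: [0.3, -0.3, 0.7]
opening: 0.0243
```

```bash
cat > knob.py <<'E'
import sys
from look import *
for n in sys.argv[2:]:
    c=camera(n); np.savez(f"{n}{sys.argv[1]}.npz",**c); cv2.imwrite(f"pics/{n}{sys.argv[1]}.png",c["color"]); L=(pts(c)-G)@S.T
    kk=L[(red(c)>0)&(abs(L[...,1]+.12)<.05)&(abs(L[...,0])<.06)&(L[...,2]>.005)]
    top=kk[abs(kk[:,2]-.034)<.003]
    if len(top)>8:
        w=np.linalg.svd(top[:,:2]-top[:,:2].mean(0))[2][0]; print(n,len(top),top.mean(0),cv2.minAreaRect((top[:,:2]*1000).astype(np.float32)),"pca",np.degrees(np.arctan(w[1]/w[0])))
go.go(.6358,-.013,.119,-94)
E
python3 knob.py j wrist scene top
```

```text
wrist 1650 [ 0.0056 -0.1198  0.0339] ((-1.079641342163086, -119.54125213623047), (12.905892372131348, 49.430824279785156), 84.5989761352539) pca -6.417721981974808
scene 79 [-0.0154 -0.12    0.0344] ((-5.80775260925293, -125.01325988769531), (22.113309860229492, 45.637062072753906), 52.42720031738281) pca -33.86359828319266
now [ 0.6369 -0.0135  0.1233] [-89.86   0.   -94.02] q [-1.2 16.  10.8 84.6 -0.  92.8] | delta [-0.0005  0.0043 -0.0011] turn -0.02 rows>= 0.1
```

Call:
move_arm([
  [[0,0.003,-0.0005,0],[0,0.003,-0.0005,6],[0,0.003,-0.0005,12],[0,0.003,-0.0005,18],[0,0.003,-0.0005,24]],
], claw=0.02, newtons=60)

```text
time: 10.0
ee_pos: [0.6358, -0.0134, 0.119]
tcp_rot: [-90.0, -0.0, -118.3]
wrist_force: [-3.1, -1.5, 2.0]
opening: 0.0201
```

Call:
move_arm([
  [[0,0,0,5],[0,0,0,10],[0,0,0,10]],
])

```text
time: 10.3
ee_pos: [0.636, -0.0132, 0.119]
tcp_rot: [-90.0, 0.0, -128.1]
wrist_force: [-0.9, 0.8, 1.5]
opening: 0.0201
```

```bash
python3 knob.py k wrist
```

```text
wrist 2388 [ 0.0014 -0.121   0.034 ] ((-1.0188255310058594, -120.48690032958984), (13.024673461914062, 49.50691604614258), 58.23789596557617) pca -31.868629907318844
now [ 0.6361 -0.0132  0.1189] [ -89.97    0.02 -127.89] q [ -1.2  16.1  10.4  84.3   0.  126.7] | delta [ 0.0001 -0.0001 -0.0003] turn -33.89 rows>= 3.9
```

Call:
move_arm([
  [[0,0,0,4],[0,0,0,8],[0,0,0,12],[0,0,0,16],[0,0,0,16]],
])

```text
time: 10.85
ee_pos: [0.6353, -0.0132, 0.1186]
tcp_rot: [-90.0, -0.1, -144.0]
wrist_force: [-6.4, -0.7, 4.6]
opening: 0.02
```

```bash
python3 knob.py l wrist; python3 -c "
from workcell import get_obs;print(get_obs()['torque'])"
```

```text
wrist 2549 [ 0.0006 -0.1211  0.034 ] ((-1.730447769165039, -119.60076904296875), (12.319329261779785, 50.89460754394531), 46.35026931762695) pca -43.11055296975887
now [ 0.6353 -0.0132  0.1186] [ -90.04   -0.06 -143.86] q [ -1.2  16.   10.3  84.3  -0.  142.7] | delta [-0.0005 -0.0004  0.0001] turn -49.86 rows>= 5.8
[-0.08993484  1.26334145  0.13885524]
```

Call:
move_arm([
  [[0,0,0,3],[0,0,0,6],[0,0,0,9],[0,0,0,9]],
])

```text
time: 11.3
ee_pos: [0.6355, -0.0131, 0.1186]
tcp_rot: [-90.0, -0.0, -152.9]
wrist_force: [-5.4, 0.7, 3.7]
opening: 0.02
```

```bash
python3 knob.py m wrist; python3 -c "
from workcell import get_obs;print(get_obs()['torque'])"
```

```text
wrist 2664 [ 0.0002 -0.121   0.034 ] ((-1.4694299697875977, -119.87820434570312), (12.165063858032227, 50.00616455078125), 36.30714416503906) pca -53.03694097795723
now [ 0.6355 -0.0131  0.1186] [ -90.02   -0.04 -152.82] q [ -1.2  16.1  10.3  84.3   0.  151.6] | delta [-0.0003 -0.0004  0.    ] turn -58.82 rows>= 6.8
[-0.00421288  1.12611004  0.14292992]
```

The bar is at −53.4°, about 13° (0.23 rad) past the stop, with torque at the clutch level of 0.14 N m. I'll release and rise.

Call:
move_arm([
  [[0,0,0,-3],[0,0,0,-4],[0,0,0,-4]],
], claw=0.032)

```text
time: 11.65
ee_pos: [0.6363, -0.0132, 0.1184]
tcp_rot: [-90.0, 0.0, -148.9]
wrist_force: [-0.6, 0.1, 0.4]
opening: 0.0319
```

Call:
move_arm([
  [[0,-0.02,0,0],[0,-0.06,0,0],[0,-0.1,0,0],[0,-0.12,0,0],[0,-0.12,0,0]],
])

```text
time: 12.15
ee_pos: [0.6372, -0.0132, 0.2422]
tcp_rot: [-89.8, 0.3, -149.0]
wrist_force: [0.6, -0.4, 0.4]
opening: 0.032
```

```bash
python3 knob.py n wrist scene; python3 - <<'E'
from look import *
c=load("scenen.npz"); L=(pts(c)-G)@S.T
o=(orange(c)>0)&(abs(L[...,1])<.03)&(L[...,0]>-.11)&(L[...,0]<.05); Q=L[o]; tab=Q[Q[:,2]>.03]; up=Q[(abs(Q[:,2])<.012)&(Q[:,0]<-.02)&(abs(Q[:,1])<.011)]
print("tab",np.median(tab,0),"tail",np.median(up,0),"tip",np.percentile(Q[:,0],[98,100]))
a=load("scene0.npz")["color"].astype(int); d=abs(a-c["color"]).max(2)>60; k,l,s,ce=cv2.connectedComponentsWithStats(d.astype(np.uint8))
print([(ce[i].round().tolist(),int(s[i,4])) for i in range(1,k) if s[i,4]>40])
cv2.imwrite("pics/n.png",c["color"]); print(get_obs()["wrist_force"])
E
```

```text
wrist 656 [ 0.0008 -0.1213  0.0341] ((-0.9572839736938477, -120.00212860107422), (11.43073844909668, 48.62181091308594), 37.10370635986328) pca -52.131098692025496
scene 146 [-0.0036 -0.1195  0.0344] ((-2.448944091796875, -119.52296447753906), (13.746933937072754, 50.73731231689453), 37.3486442565918) pca -55.67013255274044
now [ 0.6363 -0.0132  0.238 ] [ -89.99    0.02 -149.  ] q [ -1.2  17.6  25.5  97.9   0.  147.8] | delta [ 0.0003  0.119  -0.0004] turn -55.0 rows>= 6.4
tab [-0.0754 -0.0017  0.0323] tail [-0.0427 -0.0015  0.    ] tip [0.0222 0.0259]
[([371.0, 25.0], 262), ([310.0, 42.0], 463), ([356.0, 51.0], 191), ([350.0, 127.0], 11428), ([115.0, 177.0], 5862), ([262.0, 104.0], 58), ([286.0, 111.0], 342), ([10.0, 136.0], 531), ([296.0, 131.0], 48), ([288.0, 144.0], 97), ([273.0, 165.0], 546), ([257.0, 158.0], 102), ([272.0, 249.0], 7829), ([351.0, 278.0], 136), ([135.0, 303.0], 844)]
[ 0.1032  0.091  -0.2948]
```

View pics/n.png

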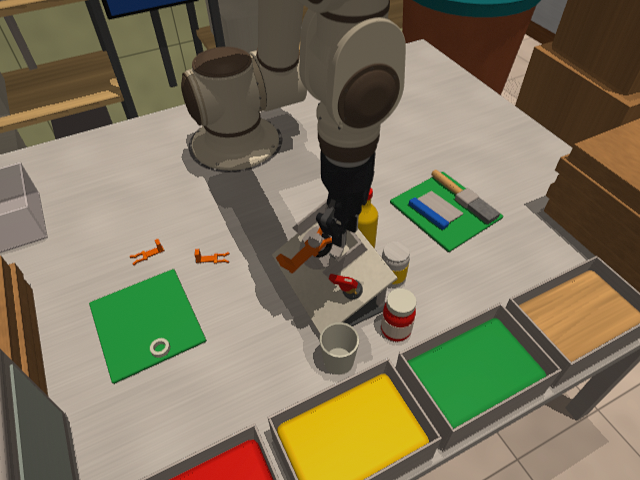

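The clip is seated, the knob bar is at about −53°, the jars, cup and ring are unmoved and the gripper is clear. I'm handing in.

```bash
python3 -c "
from workcell import job_done;print(job_done())"
```

```text
the job is handed in; nothing more can be done
None
```

The clip is in the groove and let go, the lock knob is tight, and the job is handed in, with about 12 s of the 59 s used.

- **Clip:** I took the largest clip by its tab and tilted it to 28° against the disc. I then pushed it up the slope until the arms sprang back to rest width and it met a hard stop at about 15 N. After letting go it droops about 0.08 rad, and its tips sit 1–2 mm further back than while I was pushing. That is about the stated play and inside the 4 mm limit. The measured tab position agrees with it being seated.
- **Knob:** I turned it clockwise with the fingers straddling the bar, to a clutch torque of about 0.14 N m. The bar now reads −53° in the wrist camera and −53° to −56° in the scene camera. The stop is at −40°, so the slip is about 0.22–0.27 rad, within 0.03–0.6.
- **Surroundings:** The final scene picture shows no bystander moved, though I did not measure each one. The gripper is clear, with wrist force near zero.

No check failed. The only disagreement was the few degrees between the cameras on the bar angle.

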